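# Fit a bearing on its stub axle and hold the keeper plate home

### The arm

A 6-joint arm with a two-finger parallel gripper is mounted at the origin on a cart in front of the work surface, level with it; the furniture and walls round the work are solid. World frame = base frame: x ahead of the robot, y to its left, z up, the work surface at z = 0. Lengths are in m, angles in rad, forces in N, time in s.
With the tool pointing down it reaches from about 0.375 to 0.975 m from the base axis. Payload 3.8 kg.
Tool frame: the origin (TCP) lies midway between the tips of the shut fingers; the grasp point (between the pads) lies 19 mm behind it; z points along the fingers, y is the line along which they close (so a half turn about z gives the same grasp; the last joint's range is limited). The gripper opens to 85 mm and grips with 20 to 120 N. Pads are 22 mm wide; open, the fingers measure 114 mm over their backs; the gripper's body (76 mm by 85 mm) begins 54 mm behind the grasp point. The pads swing forward as they close: fully open they stand 13 mm farther back than shut.
Start: joints at [1.174, 0.264, 1.604, -0, 1.274, -0.037], TCP at [0.238, 0.632, 0.231] pointing down, gripper open.
Joint ranges: [-2.63, 2.63], [-0.94, 2.18], [0.31, 2.57], [-1.31, 4.45], [0, 2.66], [-2.55, 2.55]. Speed limits (rad/s): [2.57, 2.57, 3.14, 3.14, 3.14, 3.14].

### API

Orientations are given as a rotation vector (axis times angle).
In Python, from workcell import read_state, vision, ticket gives the robot as it stands. The module is installed in compiled form; this text tells all that it offers.
- The arm moves only by the tool jog_arm, never from a script. Its arguments are lists of equal length, an entry for each row: "turn": the turn, a rotation vector about the tool's x, y, z in rad, a list of three; "delta_pos": the shift along the tool's x, y, z in m, a list of three; "gripper": the finger opening in m, from 0 to 0.0854. In form: {"turn": [[rx, ry, rz], ...], "delta_pos": [[dx, dy, dz], ...], "gripper": [gripper, ...]}. A call has 1 to 20 rows; each row shifts and turns the commanded pose from where the row before left it, along the tool's axes as they then stand; what a row does not reach is not made up. A row lasts 1/12 s, in which the tool goes at most 41.7 mm and 7.16 degrees, less where a joint would pass 70% of its speed; a pose out of reach is approached as far as the arm can. A call with a gripper value outside its range is refused whole. The fingers move at their own pace and stop on an object; "grip_force" is the grip in N (left out, the last holds). Time passes only in rows, so rows that do not move let the fingers close. It gives the time, the measured TCP pose, the force, the opening and the grip force at its end, in the units of the state.
- read_state(): the state, without advancing time (a new reading comes with each control period).
- vision.read_camera(name): name is "side" or "top" or "wrist"; returns the picture (420x560x3 uint8, red, green, blue); there is no depth.
- vision.calibration(name): a dict with "vfov" (degrees; the focal length in pixels is half the picture's height over the tangent of half this angle, whatever the lens; pixels are square), "cx", "cy" (the principal point, pixels), "dist" ([k1, k2, p1, p2, k3] as OpenCV has them; the pictures are not rectified), "R" (3x3) and "t" (3): a world point X has camera coordinates R X + t; the wrist camera has in their place "mount" (4x4, takes a point from camera to tool coordinates, whose origin is the TCP and whose axes are the flange's). Camera axes: x right, y down, z forward; pixel columns grow to the right and rows downward; lengths in m; the calibration is good to about 2 mm. A picture is of the moment at which its call begins: read the wrist's pose just before it. calibration takes no time and is no camera call.
- ticket.finish_job(): hands the job in; it is judged then, once.
The state is a dict: "time": time; "q": joint angles; "joint_vel": joint speeds; "joint_torque": joint torques, N m; "tool_pos": TCP position; "tcp_rot": TCP orientation; "wrist_force": force on the tool from outside, world axes, zero at the start; "torque": the same for the moment, N m; "width": opening from 0.0 (shut) to 1.0 (fully open); "grip_force": force on a finger pad.
Only numpy, scipy, OpenCV 4.12 (cv2) and the standard library are available. Lean on these libraries where they do the work, as an engineer would, in place of code of your own. Each camera call takes 0.05 s, during which the arm holds its last target. There are 200 camera calls.

### The job

Of the two stub axles on the bracket, only one has a neck wide enough for the fork of the keeper plate: put the large ball bearing on that axle, fully down on its shoulder. Then slide the fork of the keeper plate into the gap between the bearing and the axle's head, with the tail's screw hole over the tapped boss, and finish while still gripping the plate and holding it pushed fully home against the neck and flat on the bearing, so that a colleague can put in the screw. Leave everything else where it lies.

Things in the scene. Friction and masses are not known exactly. Their poses are not given: they have to be found in the camera images.
- bracket: grey cast bracket bolted to the wood top of a low grey drawer cabinet (the task's surface, at z = 140 mm), plate 113 x 144 mm, 10 mm thick, two upright stub axles 104 mm apart, a boss in front of each. Origin on the wood top midway between the axles; x from bosses (robot side) to axles, y left, z up. Plate from x = -85 to +28 mm. Fixed. Place, yaw, which axle is left or right vary.
- axle_wide: steel stub axle with the WIDE neck, rigid. Heights above the wood top: column 31 mm across up to a shoulder at 40 mm; journal 21 mm in diameter up to 53; neck 13 mm in diameter up to 66; head 21 mm in diameter up to 76, its top 4 mm a cone. Gap between a seated bearing (top at 55) and the head: 11 mm. Origin on the axis at the wood top, z up, x and y as the bracket's.
- axle_narrow: the other stub axle, with the same column, journal, head and boss, but its neck ends at 59 mm and its top is at 69 mm: the gap above a seated bearing is only 4 mm high (for a thinner plate). Origin and axes as for the wide one. Fixed, rigid.
- axle_wide_seat (a point): centre of the shoulder of the wide-necked axle, 40 mm above the wood top; axes as for the axle
- axle_wide_boss (a point): mouth of the 9 mm tapped hole in the upright boss (20 mm across) that belongs to the wide-necked axle: 70 mm from the axle's axis toward its -x, 54 mm above the wood top (1 mm below the top of a seated bearing)
- bearing: ball bearing, steel with black seals, 52 mm outside diameter, 15 mm thick, bore 25 mm (about 23 mm clear), 130 g; starts lying flat on the wood top. Origin at the centre of its underside, z along its axis, up.
- keeper: plain steel keeper plate 101 x 30 mm, 8 mm thick, about 160 g, starts flat on the wood top. Fork at its +x end: slot 16 mm wide, prongs from x = 30 to 55 mm, rounded tips. Tail end at x = -46 mm. Between x = -10 and +20 mm its underside is relieved by 2 mm. Origin at the underside, x toward the fork's opening, z up. Grip it across its 30 mm width, e.g. at x = -14 mm.
- keeper_slot (a point): the point of the fork's slot, at the underside, that lies on the axle's axis when the plate is fully home (keeper x = 36.5 mm, against a rounded slot bottom at x = 30 mm)
- keeper_hole (a point): centre of the 10 mm screw hole near the tail end (keeper x = -33.5 mm), at the underside
- screw: M10 hexagon bolt, 46 mm long, standing on its head on the bracket's plate between the bosses; leave it
- spanner: small combination spanner, 140 mm, lying along the front edge of the wood top; leave it
- small_bearing: smaller ball bearing, 40 mm in diameter, 12 mm thick, behind the bracket; leave it
- tape: roll of black tape, 58 mm in diameter, 19 mm high, behind the bracket; leave it
- gear: spur gear with hub, 60 mm in diameter, 21 mm high, behind the bracket; leave it
- paste: round tin, 68 mm in diameter, 51 mm high, behind the bracket to the left; leave it
- keys: hex keys in a holder, 85 x 28 mm, 21 mm high, at the left edge of the wood top; leave it

How it is judged:
On the way:
1. the large bearing sits fully down on the shoulder of the wide-necked axle (horizontal distance between bearing and axle_wide below 0.004 m and z of bearing in the frame of axle_wide_seat between -0.0025 and 0.0025 m and angle between bearing's own z axis and vertical below 0.06 rad), for 0.2 s.
At the end, for the whole second after the job is handed in: Bearing down on the wide-necked axle's shoulder (2.5 mm) and let go; keeper fork in the gap above it, home within 3.5 mm, at most 2.5 mm above the bearing, level within 0.07 rad, screw hole within 5 mm of the tapped hole; fingers still grip the plate and press it on the axle with over 2 N (all of step 1 and horizontal distance between keeper_slot and axle_wide below 0.0035 m and z of each of keeper, keeper_slot in the frame of axle_wide_seat above 0.0125 m and z of keeper_slot in the frame of axle_wide_seat below 0.0175 m and horizontal distance between keeper_hole and axle_wide_boss below 0.005 m and angle between keeper's own z axis and vertical below 0.07 rad and contact force between keeper and axle_wide above 2 N and contact force between the fingers and keeper above 3 N and contact force between the fingers and bearing below 0.2 N and linear speed of keeper below 0.02 m/s); the arm keeps its last pose, push and grip.
It fails at once if a bystander is shifted by more than 30 mm (distance of any of screw, spanner, small_bearing, tape, gear, paste, keys from where it was at the start of the episode above 0.03 m).
It also fails if it takes over 58 s, if anything falls off the work surface, if the arm or the gripper's body presses on something with over 40 N, if the wrist force passes 120 N, or if a joint passes its speed limit or range.

## Working session

There is one attempt and no reset: what is moved stays moved. The work goes in short steps, Python scripts to look and compute and a tool call to move; the robot and the scene stay as the last step left them, time stands still between calls to the robot, and variables do not carry over. Pictures are saved under pics/ and viewed, at most 10 in all, crops included, and the job is handed in when it is done.

Besides the shell and the picture viewer there is one more tool, called after "Emit:" as name(argument=value, ...), one argument or row to a line, values as JSON. jog_arm: Moves the arm, as the interface text tells. Its arguments: {"type":"object","properties":{"turn":{"type":"array","items":{"type":"array","items":{"type":"number"}}},"delta_pos":{"type":"array","items":{"type":"array","items":{"type":"number"}}},"gripper":{"type":"array","items":{"type":"number"}},"grip_force":{"type":"number"}},"required":["turn","delta_pos","gripper"]}

```bash
mkdir -p pics; cat > h.py <<'E'
import numpy as np, cv2
from scipy.spatial.transform import Rotation as Rn
from workcell import read_state, vision, ticket
def shot(name,fn):
    s=read_state(); im=vision.read_camera(name); cv2.imwrite('pics/'+fn,im[:,:,::-1]); return s,im
def K(c):
    f=210/np.tan(np.radians(c['vfov'])/2); return np.array([[f,0,c['cx']],[0,f,c['cy']],[0,0,1.]])
def pose(name,s=None):
    c=vision.calibration(name)
    if name!='wrist': return c,np.array(c['R']),np.array(c['t'])
    M=np.array(c['mount']); T=np.eye(4); T[:3,:3]=Rn.from_rotvec(s['tcp_rot']).as_matrix(); T[:3,3]=s['tool_pos']
    W=np.linalg.inv(T@M); return c,W[:3,:3],W[:3,3]
def back(name,px,z,s=None):
    c,R,t=pose(name,s); u=cv2.undistortPoints(np.array(px,float).reshape(-1,1,2),K(c),np.array(c['dist'])).reshape(-1,2)
    C=-R.T@t; out=[]
    for a,zz in zip(u,np.broadcast_to(z,len(u))):
        d=R.T@np.array([a[0],a[1],1]); out.append(C+d*(zz-C[2])/d[2])
    return np.array(out)
def proj(name,X,s=None):
    c,R,t=pose(name,s); return cv2.projectPoints(np.array(X,float).reshape(-1,3),cv2.Rodrigues(R)[0],t,K(c),np.array(c['dist']))[0].reshape(-1,2)
E
python3 - <<'E'
from h import *
s,a=shot('top','top0.png'); _,b=shot('side','side0.png'); _,w=shot('wrist','wr0.png')
print(s)
for n in ('top','side'):
    c,R,t=pose(n); print(n,-R.T@t,R[2],c['vfov'],c['dist'])
print(vision.calibration('wrist'))
cv2.imwrite('pics/top0b.png',cv2.resize(a,(800,600),interpolation=cv2.INTER_CUBIC)[:,:,::-1])
E
```

```text
{'time': 0.0, 'q': array([ 1.17406984e+00,  2.64779555e-01,  1.60535451e+00, -7.74971621e-06,
        1.27372457e+00, -3.69161917e-02]), 'joint_vel': array([-0.00052978,  0.00116861,  0.00048497, -0.00134905, -0.0010423 ,
       -0.00082976]), 'joint_torque': array([-1.17214979e-03, -5.15120137e+01, -3.67304778e+01, -1.39841550e-04,
        1.33248285e-02,  7.54050433e-06]), 'tool_pos': array([0.23739734, 0.63109622, 0.22995478]), 'tcp_rot': array([-0.56205503, -3.09041571,  0.00347803]), 'wrist_force': array([0.14569034, 1.04103489, 0.18430748]), 'torque': array([ 0.02539178, -0.03623146, -0.01529058]), 'grip_force': 0.0, 'width': 1.0039626551729046}
top [0.48511094 0.2481991  1.08917192] [ 0.05651272 -0.02588097 -0.99806637] 56.20714967474738 [-0.02769922  0.          0.          0.          0.        ]
side [ 0.29577303 -0.52151145  0.72162316] [ 0.26022719  0.78640834 -0.56021758] 49.61353677631057 [0.03100019 0.         0.         0.         0.        ]
{'vfov': 58.90367117322808, 'cx': 281.72849298375877, 'cy': 208.19575083130692, 'dist': array([-0.0204201,  0.       ,  0.       ,  0.       ,  0.       ]), 'mount': array([[ 2.13846216e-04, -9.53816341e-01, -3.00390317e-01,
         7.70349214e-02],
       [ 9.99999800e-01,  2.54273913e-05,  6.31155872e-04,
        -4.11944839e-04],
       [-5.94368642e-04, -3.00390392e-01,  9.53816156e-01,
        -1.42847393e-01],
       [ 0.00000000e+00,  0.00000000e+00,  0.00000000e+00,
         1.00000000e+00]])}
```

View pics/top0b.png

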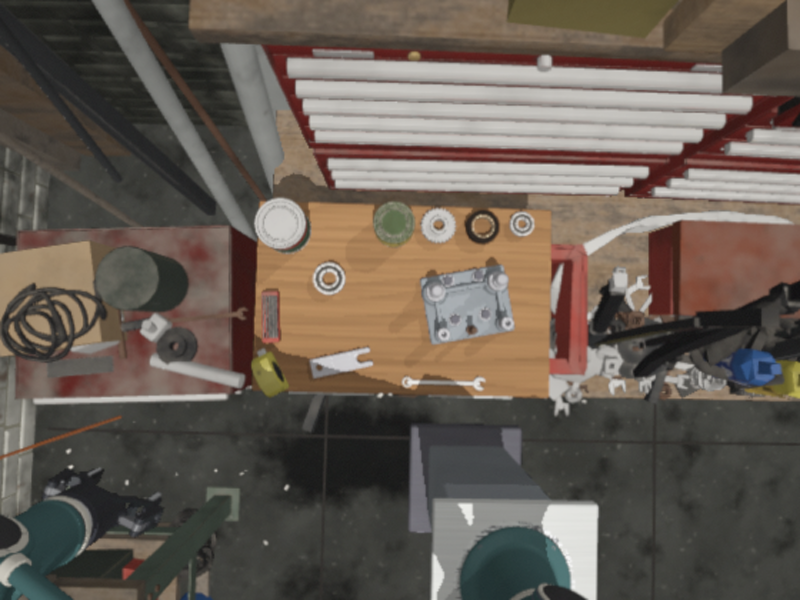

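View pics/side0.png

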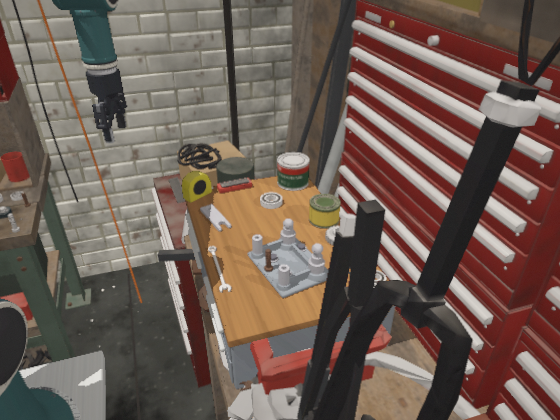

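The top view shows, in 800x600 pixels, the bearing at (329,278), the keeper at (340,362) with its fork to the right, and the axles at about (434,290) and (496,280). I'll enlarge both views to tell the two axles apart.

```bash
python3 - <<'E'
from h import *
a=cv2.imread('pics/top0.png'); b=cv2.imread('pics/side0.png')
cv2.imwrite('pics/c1.png',cv2.resize(a[175:285,205:365],(800,550),interpolation=cv2.INTER_CUBIC))
cv2.imwrite('pics/c2.png',cv2.resize(b[205:305,220:360],(800,571),interpolation=cv2.INTER_CUBIC))
E
```

```text
(no output)
```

View pics/c1.png

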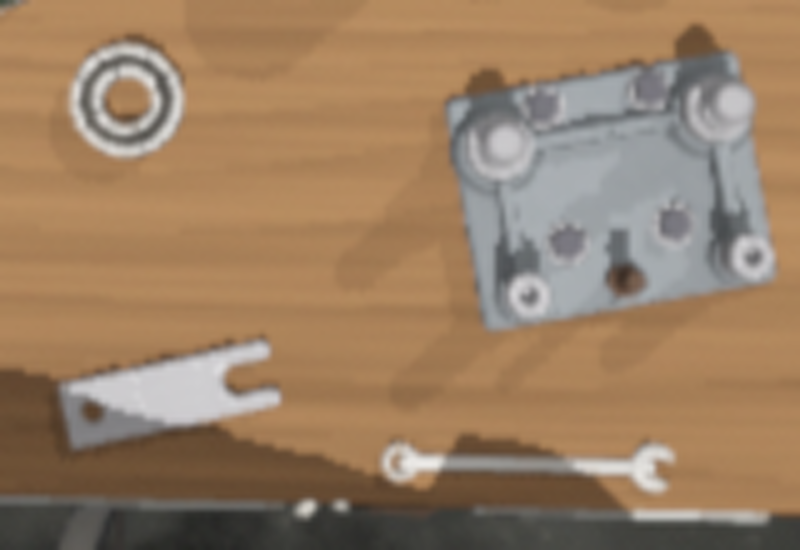

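View pics/c2.png

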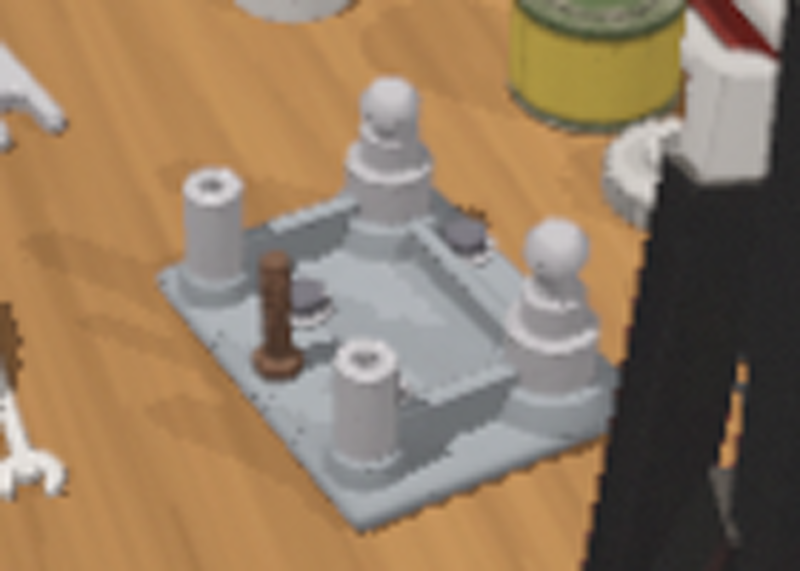

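```bash
python3 - <<'E'
from h import *
c=lambda p:(np.array(p,float)/5+[205,175])
d=lambda p:(np.array(p,float)*[140/800,100/571]+[220,205])
for z0 in (0,.14):
    B=back('top',c([(528,296),(752,257)]),z0+.054)
    S=back('side',d([(212,186),(366,357)]),z0+.054)
    print(z0,B,S,np.linalg.norm(B[0]-B[1]),np.linalg.norm(S[0]-S[1]))
z0=.14
B=(back('top',c([(528,296),(752,257)]),z0+.054)+back('side',d([(212,186),(366,357)]),z0+.054))/2
yv=B[0]-B[1]; yv/=np.linalg.norm(yv); xv=np.array([yv[1],-yv[0],0]); print('yaw',np.arctan2(xv[1],xv[0]))
A=B+xv*.07; A[:,2]=z0; print('axles',A)
for n,f in (('top',lambda p:(p-[205,175])*5),('side',lambda p:(p-[220,205])/[.175,100/571])):
  for a in A:
    print(n,[f(proj(n,a+[0,0,h]))[0].round().tolist() for h in (.040,.069,.076)])
print('head top measured', back('top',c([(504,143),(735,102)]),z0+.069)[:,:2],back('top',c([(504,143),(735,102)]),z0+.076)[:,:2])
print('bearing',back('top',c([(127,98)]),z0+.015))
k=back('top',c([(60,382),(72,452),(92,411),(268,346),(279,399)]),z0+.008); print('keeper',k)
ax=(k[3]+k[4])/2-(k[0]+k[1])/2; print(np.linalg.norm(ax),np.arctan2(ax[1],ax[0]), np.linalg.norm(k[0]-k[1]))
E
```

```text
0 [[0.47166504 0.1502338  0.054     ]
 [0.495203   0.03188797 0.054     ]] [[0.52033526 0.34144802 0.054     ]
 [0.54710353 0.21488556 0.054     ]] 0.12066387403915041 0.12936227610591433
0.14 [[0.4734835  0.16348294 0.194     ]
 [0.49383812 0.06114259 0.194     ]] [[0.47324476 0.16048617 0.194     ]
 [0.49439974 0.06046374 0.194     ]] 0.1043449012339964 0.10223511872269704
yaw 0.20231822651667686
axles [[0.54193637 0.17605041 0.14      ]
 [0.56269117 0.07486902 0.14      ]]
top [[501.0, 147.0], [507.0, 143.0], [508.0, 142.0]]
top [[719.0, 109.0], [731.0, 103.0], [734.0, 102.0]]
side [[389.0, 156.0], [389.0, 88.0], [389.0, 72.0]]
side [[551.0, 319.0], [555.0, 248.0], [556.0, 231.0]]
head top measured [[0.54199088 0.17722884]
 [0.56341847 0.07310769]] [[0.54153852 0.17779327]
 [0.56279569 0.07450019]]
bearing [[0.56197912 0.35279192 0.155     ]]
keeper [[0.42645369 0.38083878 0.148     ]
 [0.39355834 0.37404233 0.148     ]
 [0.41313258 0.3652277  0.148     ]
 [0.44598029 0.28268548 0.148     ]
 [0.42098626 0.27673093 0.148     ]]
0.10051265277361485 -1.3350433864211388 0.03359010859850672
```

Both cameras agree on the scene with the wood top at z = 0.14. The boss spacing comes out at 104 mm. The right-hand axle, at about (0.563, 0.0745), has the tall 76 mm head, so it is the wide-necked one. I'll move above the bearing next.

Emit:
jog_arm(
  turn=[
    [0, 0, 0],
    [0, 0, 0],
    [0, 0, 0],
    [0, 0, 0],
    [0, 0, 0],
    [0, 0, 0],
    [0, 0, 0],
    [0, 0, 0],
    [0, 0, 0],
    [0, 0, 0],
    [0, 0, 0],
    [0, 0, 0],
    [0, 0, 0],
    [0, 0, 0],
    [0, 0, 0],
    [0, 0, 0],
  ],
  delta_pos=[
    [0, 0, -0.03],
    [-0.029, -0.0105, 0],
    [-0.029, -0.0105, 0],
    [-0.029, -0.0105, 0],
    [-0.029, -0.0105, 0],
    [-0.029, -0.0105, 0],
    [-0.029, -0.0105, 0],
    [-0.029, -0.0105, 0],
    [-0.029, -0.0105, 0],
    [-0.029, -0.0105, 0],
    [-0.029, -0.0105, 0],
    [-0.029, -0.0105, 0],
    [-0.029, -0.0105, 0],
    [-0.029, -0.0105, 0],
    [-0.0245, -0.0105, 0],
    [0, 0, 0],
  ],
  gripper=[0.085, 0.085, 0.085, 0.085, 0.085, 0.085, 0.085, 0.085, 0.085, 0.085, 0.085, 0.085, 0.085, 0.085, 0.085, 0.085],
)

```text
time: 1.48
tool_pos: [0.565, 0.3489, 0.2606]
tcp_rot: [0.568, 3.088, -0.003]
wrist_force: [0.3, -0.5, 0.5]
width: 0.993
grip_force: 0.0
```

```bash
python3 - <<'E'
from h import *
s,w=shot('wrist','w1.png'); print(s['time'],s['tool_pos'],s['tcp_rot'],s['q'])
print(proj('wrist',[[.562,.353,.155],[.4175,.3463,.148]],s))
E
```

```text
1.4833 [0.56501097 0.34888773 0.26061927] [ 0.56820983  3.08819128 -0.00332635] [ 0.51704946  0.22781093  1.5944756  -0.00271142  1.31947538 -0.68915386]
[[286.34297176 200.39235206]
 [192.65692296 -11.06430934]]
```

View pics/w1.png

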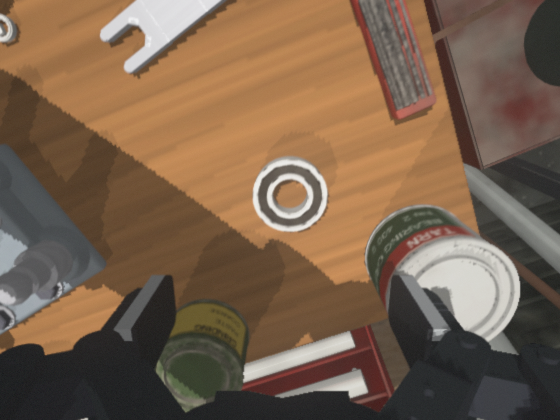

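The wrist view shows the bearing centred at about (290,194), with clear wood around it and the paste tin to its lower right at (440,270). I'll fit the bearing's rim and compute the correction.

```bash
cat >> h.py <<'E'
def totool(s,target):
    return Rn.from_rotvec(s['tcp_rot']).as_matrix().T@(np.array(target)-s['tool_pos'])
E
python3 - <<'E'
from h import *
w=cv2.imread('pics/w1.png')
s=read_state()  # same pose (arm holding)
sub=w[150:240,245:335]; hsv=cv2.cvtColor(sub,cv2.COLOR_BGR2HSV)
m=((hsv[...,1]<60)).astype(np.uint8)
cn=max(cv2.findContours(m,cv2.RETR_EXTERNAL,cv2.CHAIN_APPROX_NONE)[0],key=len)
e=cv2.fitEllipse(cn); print(e)
p=np.array(e[0])+[245,150]
X=back('wrist',[p],.150,s)[0]; print(p,X,s['tool_pos'],totool(s,[X[0],X[1],.20]))
a=back('wrist',[p-[e[1][0]/2,0],p+[e[1][0]/2,0]],.153,s); print(np.linalg.norm(a[0]-a[1]))
a=np.radians(-20)
R2=Rn.from_rotvec([0,0,-.36]).as_matrix().T; print('after turn -0.36:',R2@totool(s,[X[0],X[1],.20]))
E
```

```text
((44.632938385009766, 43.972259521484375), (73.99410247802734, 74.75421905517578), 160.42616271972656)
[289.63293839 193.97225952] [0.55786164 0.35825554 0.15      ] [0.56327035 0.35061197 0.26058077] [0.00775993 0.00528242 0.06057712]
0.051629014485390624
after turn -0.36: [0.00540163 0.00767742 0.06057712]
```

Emit:
jog_arm(
  turn=[
    [0, 0, -0.12],
    [0, 0, -0.12],
    [0, 0, -0.12],
    [0, 0, 0],
    [0, 0, 0],
    [0, 0, 0],
  ],
  delta_pos=[
    [0, 0, 0],
    [0, 0, 0],
    [0, 0, 0],
    [0.0025, 0.0045, 0.02],
    [0, 0, 0.02],
    [0, 0, 0],
  ],
  gripper=[0.07, 0.07, 0.07, 0.07, 0.07, 0.07],
)

```text
time: 2.03
tool_pos: [0.5557, 0.3569, 0.2163]
tcp_rot: [0.002, -3.134, 0.006]
wrist_force: [-0.8, -0.4, -1.2]
width: 0.816
grip_force: 0.0
```

```bash
cat >> h.py <<'E'
def bearing(s,w,Xg,z,h=55):
    c=proj('wrist',[Xg],s)[0].round().astype(int); x0,y0=c-h
    sub=w[y0:y0+2*h,x0:x0+2*h]; hsv=cv2.cvtColor(sub,cv2.COLOR_RGB2HSV)
    m=(hsv[...,1]<60).astype(np.uint8)
    cn=max(cv2.findContours(m,cv2.RETR_EXTERNAL,cv2.CHAIN_APPROX_NONE)[0],key=len)
    e=cv2.fitEllipse(cn); p=np.array(e[0])+[x0,y0]; return p,e[1],back('wrist',[p],z,s)[0]
E
python3 - <<'E'
from h import *
vision.read_camera('wrist')
s,w=shot('wrist','w2.png'); print(s['time'],s['tool_pos'],s['tcp_rot'],s['wrist_force'])
p,e,X=bearing(s,w,[.5605,.355,.153],.151); print(p,e,X,totool(s,[X[0],X[1],.138]))
E
```

```text
2.0833 [0.55652364 0.3571013  0.21812039] [ 2.01079970e-03 -3.13590693e+00  4.60883341e-03] [0.51188102 0.29374488 0.39308738]
[280.21570587 231.46434402] (86.41537475585938, 86.63279724121094) [0.5598787  0.35582161 0.151     ] [-0.00380873 -0.0010488   0.08010346]
```

Emit:
jog_arm(
  turn=[
    [0, 0, 0],
    [0, 0, 0],
    [0, 0, 0],
    [0, 0, 0],
    [0, 0, 0],
    [0, 0, 0],
    [0, 0, 0],
    [0, 0, 0],
    [0, 0, 0],
    [0, 0, 0],
    [0, 0, 0],
  ],
  delta_pos=[
    [-0.0035, -0.001, 0.02],
    [0, 0, 0.02],
    [0, 0, 0.02],
    [0, 0, 0.015],
    [0, 0, 0.005],
    [0, 0, 0],
    [0, 0, 0],
    [0, 0, 0],
    [0, 0, 0],
    [0, 0, 0],
    [0, 0, 0],
  ],
  gripper=[0.07, 0.07, 0.07, 0.07, 0.07, 0.07, 0.04, 0.04, 0.04, 0.04, 0.04],
  grip_force=40,
)

```text
time: 3.05
tool_pos: [0.564, 0.3572, 0.1438]
tcp_rot: [-0.0, 3.138, 0.003]
wrist_force: [0.4, -0.5, 6.3]
width: 0.583
grip_force: 42.3
```

Emit:
jog_arm(
  turn=[
    [0, 0, 0],
    [0, 0, 0],
  ],
  delta_pos=[
    [0, 0, 0],
    [0, 0, 0],
  ],
  gripper=[0.04, 0.04],
)

```text
time: 3.22
tool_pos: [0.564, 0.3572, 0.1438]
tcp_rot: [-0.0, 3.138, 0.003]
wrist_force: [0.5, 1.1, 6.4]
width: 0.586
grip_force: 42.3
```

```bash
python3 - <<'E'
from h import *
s,w=shot('wrist','w3.png'); print(s['time'],s['tool_pos'],s['tcp_rot'],s['wrist_force'],s['width'],s['grip_force'])
E
```

```text
3.2167 [0.56403416 0.35718304 0.14377817] [-2.70960254e-04  3.13812287e+00  3.41348928e-03] [0.49976722 1.07677566 6.40684477] 0.5859176659672457 42.34820415847935
```

View pics/w3.png

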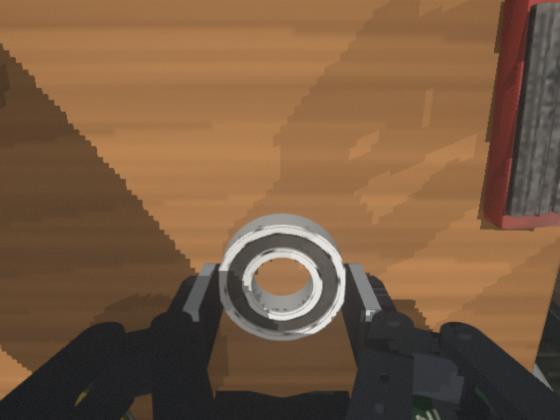

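The bearing is between the pads, with its top centred at about (282,282). I'll lift it and carry it toward the axle.

Emit:
jog_arm(
  turn=[
    [0, 0, 0],
    [0, 0, 0],
    [0, 0, 0],
    [0, 0, 0],
    [0, 0, 0],
    [0, 0, 0],
    [0, 0, 0],
    [0, 0, 0],
  ],
  delta_pos=[
    [0, 0, -0.01],
    [0, 0, -0.015],
    [0, 0, -0.02],
    [0, 0, -0.025],
    [0, 0, -0.025],
    [0, 0, -0.02],
    [0, 0, 0],
    [0, 0, 0],
  ],
  gripper=[0.04, 0.04, 0.04, 0.04, 0.04, 0.04, 0.04, 0.04],
  grip_force=40,
)

```text
time: 3.93
tool_pos: [0.5633, 0.3566, 0.2577]
tcp_rot: [-0.0, 3.139, 0.002]
wrist_force: [-1.0, -0.6, -2.8]
width: 0.584
grip_force: 42.0
```

```bash
python3 - <<'E'
from h import *
s,w=shot('wrist','w4.png'); print(s['time'],s['tool_pos'],s['tcp_rot'],s['wrist_force'],s['width'])
g=w[200:360,200:370]; cv2.imwrite('pics/w4c.png',cv2.resize(g,None,fx=3.5,fy=3.5,interpolation=cv2.INTER_CUBIC)[:,:,::-1])
E
```

```text
3.9333 [0.56328514 0.35663582 0.25773259] [-3.05510901e-04  3.13912031e+00  2.16258857e-03] [-1.01565403 -0.61276324 -2.76994317] 0.5842752347265436
```

View pics/w4c.png

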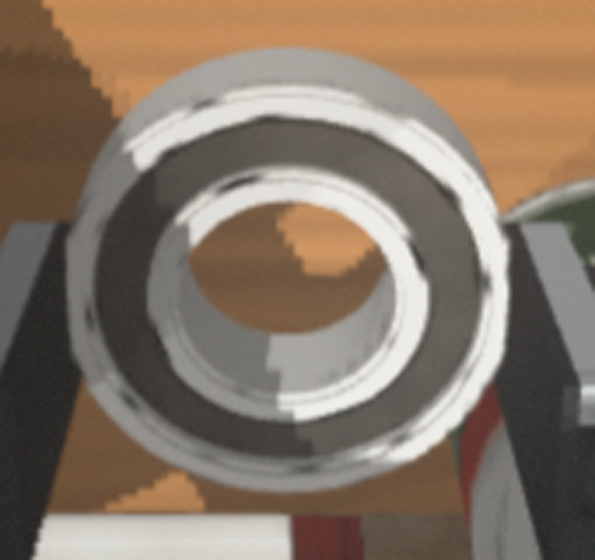

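Emit:
jog_arm(
  turn=[
    [0, 0, 0],
    [0, 0, 0],
    [0, 0, 0],
    [0, 0, 0],
    [0, 0, 0],
    [0, 0, 0],
    [0, 0, 0],
    [0, 0, 0],
    [0, 0, 0],
    [0, 0, 0],
    [0, 0, 0],
    [0, 0, 0],
    [0, 0, 0],
    [0, 0, 0],
    [0, 0, 0],
  ],
  delta_pos=[
    [-0.004, -0.022, 0],
    [-0.005, -0.03, 0],
    [-0.005, -0.03, 0],
    [-0.005, -0.03, 0],
    [-0.005, -0.03, 0],
    [-0.005, -0.03, 0],
    [-0.005, -0.03, 0],
    [-0.005, -0.03, 0],
    [-0.005, -0.03, 0],
    [-0.004, -0.018, 0],
    [0, 0, 0.01],
    [0, 0, 0],
    [0, 0, 0],
    [0, 0, 0],
    [0, 0, 0],
  ],
  gripper=[0.04, 0.04, 0.04, 0.04, 0.04, 0.04, 0.04, 0.04, 0.04, 0.04, 0.04, 0.04, 0.04, 0.04, 0.04],
  grip_force=40,
)

```text
time: 5.23
tool_pos: [0.6103, 0.0775, 0.2458]
tcp_rot: [0.003, -3.141, -0.0]
wrist_force: [-0.1, -0.1, -2.0]
width: 0.584
grip_force: 42.1
```

```bash
python3 - <<'E'
from h import *
s,w=shot('wrist','w5.png'); print(s['time'],s['tool_pos'].tolist(),s['tcp_rot'].tolist(),s['wrist_force'],s['width'])
print(proj('wrist',[[.5627,.0747,.216],[.5627,.0747,.18],[.494,.0608,.194]],s))
cv2.imwrite('pics/w5c.png',cv2.resize(w[0:315,110:530],(800,600),interpolation=cv2.INTER_CUBIC)[:,:,::-1])
E
```

```text
5.2333 [0.610336739695428, 0.07750591479846589, 0.24576076460317184] [0.002644104305109509, -3.140645107929658, -0.00030344074994119046] [-0.12908783 -0.12419101 -2.01816112] 0.5841904618048196
[[276.316557   157.40342105]
 [277.16244536 146.51305245]
 [247.07101518   4.51730197]]
```

View pics/w5c.png

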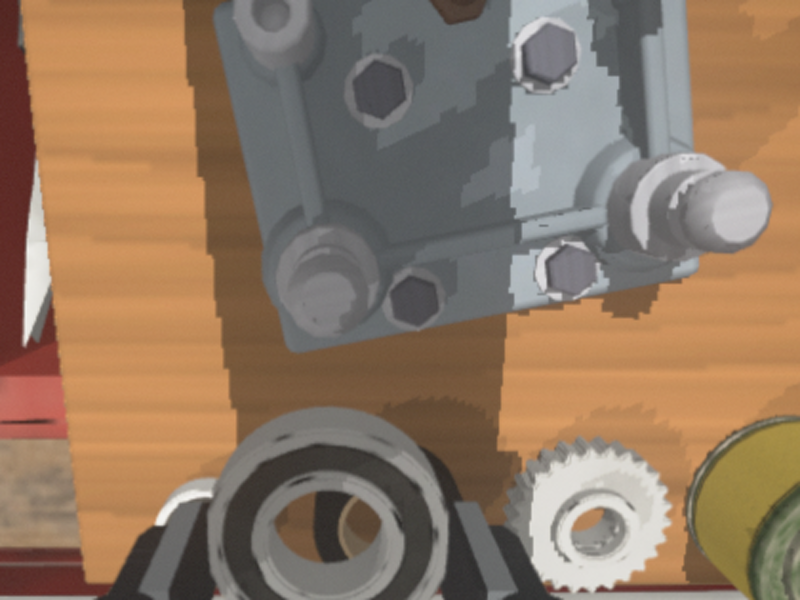

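The wide axle's head is at crop (330,295), or (283,155) in the full picture. Its boss hole is at full-picture (253,7), and the bearing is held at (282,282). The narrow axle is on the right. Next I'll compute the bearing-to-axle offset using this camera alone.

```bash
python3 - <<'E'
from h import *
s=read_state(); s['tool_pos']=np.array([0.610336739695428, 0.07750591479846589, 0.24576076460317184]); s['tcp_rot']=np.array([0.002644104305109509, -3.140645107929658, -0.00030344074994119046])
w=cv2.imread('pics/w5.png'); g=cv2.cvtColor(w,cv2.COLOR_BGR2GRAY)
for nm,c,h,rr in (('head',(283,155),34,(18,26)),('hole',(253,7),None,None)):
    if h: 
        sub=cv2.resize(g[c[1]-h:c[1]+h,c[0]-h:c[0]+h],None,fx=4,fy=4,interpolation=cv2.INTER_CUBIC)
        r=cv2.HoughCircles(sub,cv2.HOUGH_GRADIENT,1,8,param1=60,param2=12,minRadius=rr[0]*4,maxRadius=rr[1]*4)
        print(nm,[(round(x/4+c[0]-h,1),round(y/4+c[1]-h,1),round(q/4,1)) for x,y,q in (r[0][:5] if r is not None else [])])
A=back('wrist',[(283.2,154.9)],.212,s)[0]; B=back('wrist',[(252.8,7.3)],.194,s)[0]
print('axle',A,'boss',B,np.linalg.norm((A-B)[:2]),np.arctan2(*(A-B)[1::-1]))
zt=s['tool_pos'][2]+.0112
b=back('wrist',[(282.3,282.6)],zt,s)[0]; print('bearing',b,'tool',totool(s,b))
e=back('wrist',[(282.3-62.8,282.6),(282.3+62.8,282.6)],zt,s); print('dia',np.linalg.norm(e[0]-e[1]))
ta=totool(s,A);tb=totool(s,b); print('shift tool',ta-tb, 'now',read_state()['tool_pos'])
E
```

```text
head []
axle [0.56217482 0.07793002 0.212     ] boss [0.49518642 0.06347382 0.194     ] 0.06853049209609649 0.21254218013169424
bearing [0.60560417 0.0775033  0.25696076] tool [ 4.74316561e-03  7.52647372e-06 -1.11955155e-02]
dia 0.04983006087778419
shift tool [0.043386   0.00049112 0.04500194] now [0.61058631 0.07748568 0.24617718]
```

Emit:
jog_arm(
  turn=[
    [0, 0, 0],
    [0, 0, 0],
    [0, 0, 0],
    [0, 0, 0],
    [0, 0, 0],
    [0, 0, 0],
  ],
  delta_pos=[
    [0.015, 0.0005, 0],
    [0.02, 0, 0],
    [0.0085, 0, 0.01],
    [0, 0, 0.01],
    [0, 0, 0],
    [0, 0, 0],
  ],
  gripper=[0.04, 0.04, 0.04, 0.04, 0.04, 0.04],
  grip_force=40,
)

```text
time: 5.78
tool_pos: [0.5671, 0.0772, 0.2256]
tcp_rot: [0.001, -3.141, 0.0]
wrist_force: [1.0, 0.2, -1.1]
width: 0.582
grip_force: 42.0
```

```bash
python3 - <<'E'
from h import *
vision.read_camera('wrist')
s,w=shot('wrist','w6.png'); print(s['time'],s['tool_pos'].tolist(),s['tcp_rot'].tolist(),s['wrist_force'],s['width'])
A=[.5622,.0779,.216]
print('pred head top',(proj('wrist',[A,[A[0],A[1],.212]],s)-[200,200])*4.2)
cv2.imwrite('pics/w6c.png',cv2.resize(w[200:340,200:370],None,fx=4.2,fy=4.2,interpolation=cv2.INTER_CUBIC)[:,:,::-1])
E
```

```text
5.8333 [0.5676916004422304, 0.07712075250406955, 0.22614311445753893] [0.00112117883942416, -3.141565288223515, 7.831743750791969e-05] [ 0.52398405 -0.35995995 -0.89849355] 0.5909159805779935
pred head top [[352.50206078 243.02476045]
 [352.27779248 227.42819371]]
```

View pics/w6c.png

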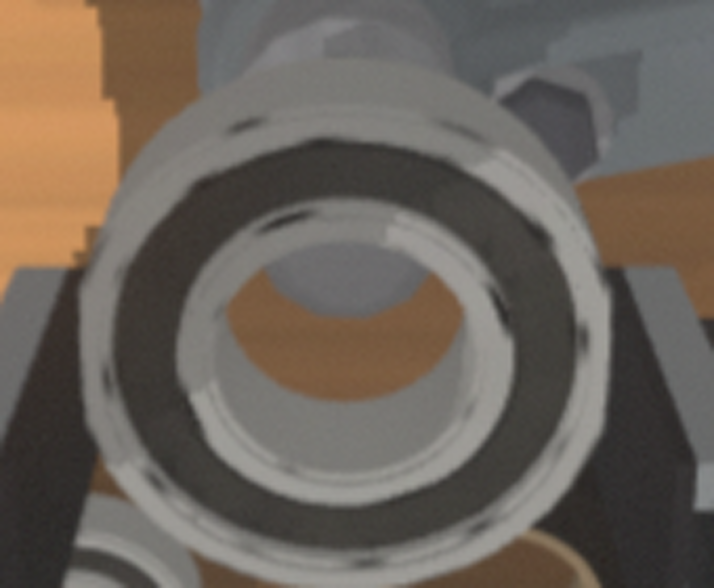

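The head shows through the bore, with its lower rim at crop (350,318). The bore's lower edge is at crop v = 402, and the bearing is centred at u = 345. I'll solve for the remaining offset.

```bash
python3 - <<'E'
from h import *
s=read_state(); s['tool_pos']=np.array([0.5676916004422304, 0.07712075250406955, 0.22614311445753893]); s['tcp_rot']=np.array([0.00112117883942416, -3.141565288223515, 7.831743750791969e-05])
f=lambda u,v:(u/4.2+200,v/4.2+200)
h=back('wrist',[f(349,318)],.212,s)[0]; print('head rim far edge',h,'-> axle x',h[0]-.0105, 'y',h[1])
for off in (.0038,.006,.008):
    zu=s['tool_pos'][2]-off
    u=back('wrist',[f(345,402)],zu,s)[0]; t=back('wrist',[f(345,347)],zu+.015,s)[0]
    b=back('wrist',[f(80,347),f(610,347)],zu+.015,s); o=back('wrist',[f(345,585),f(345,108)],zu+.015,s)
    print(off,'bore c x (r12.5/11.5)',u[0]-.0125,u[0]-.0115,'top c',t[:2],'dia',np.linalg.norm(b[0]-b[1]),np.linalg.norm(o[0]-o[1]),'mid',o.mean(0)[0])
print(read_state()['tool_pos'])
E
```

```text
head rim far edge [0.57326149 0.07756318 0.212     ] -> axle x 0.5627614937184379 y 0.07756317758278107
0.0038 bore c x (r12.5/11.5) 0.5652716318518327 0.5662716318518327 top c [0.56295549 0.0770627 ] dia 0.05006387990040607 0.0506328314242125 mid 0.5642541904913005
0.006 bore c x (r12.5/11.5) 0.5665804060138241 0.5675804060138241 top c [0.56416579 0.0770677 ] dia 0.05090049301962071 0.051478952242589915 mid 0.5654861950357588
0.008 bore c x (r12.5/11.5) 0.5677702007065436 0.5687702007065436 top c [0.56526607 0.07707225] dia 0.05166105040072494 0.05224815298656941 mid 0.5666061991670845
[0.56805134 0.07706367 0.22655178]
```

Emit:
jog_arm(
  turn=[
    [0, 0, 0],
    [0, 0, 0],
    [0, 0, 0],
    [0, 0, 0],
    [0, 0, 0],
  ],
  delta_pos=[
    [0.0015, 0.0005, 0],
    [0, 0, 0.005],
    [0, 0, 0.005],
    [0, 0, 0.004],
    [0, 0, 0],
  ],
  gripper=[0.04, 0.04, 0.04, 0.04, 0.04],
  grip_force=40,
)

```text
time: 6.3
tool_pos: [0.5649, 0.0772, 0.2107]
tcp_rot: [0.0, -3.139, 0.0]
wrist_force: [0.5, 0.6, -2.0]
width: 0.581
grip_force: 42.0
```

Emit:
jog_arm(
  turn=[
    [0, 0, 0],
    [0, 0, 0],
    [0, 0, 0],
    [0, 0, 0],
    [0, 0, 0],
  ],
  delta_pos=[
    [0, 0, 0.005],
    [0, 0, 0.005],
    [0, 0, 0.005],
    [0, 0, 0.004],
    [0, 0, 0],
  ],
  gripper=[0.04, 0.04, 0.04, 0.04, 0.04],
  grip_force=40,
)

```text
time: 6.72
tool_pos: [0.5649, 0.0772, 0.1918]
tcp_rot: [0.0, -3.139, 0.0]
wrist_force: [-0.6, -0.2, -1.9]
width: 0.583
grip_force: 42.0
```

Emit:
jog_arm(
  turn=[
    [0, 0, 0],
    [0, 0, 0],
    [0, 0, 0],
    [0, 0, 0],
    [0, 0, 0],
  ],
  delta_pos=[
    [0, 0, 0.004],
    [0, 0, 0.003],
    [0, 0, 0.002],
    [0, 0, 0.002],
    [0, 0, 0],
  ],
  gripper=[0.04, 0.04, 0.04, 0.04, 0.04],
  grip_force=40,
)

```text
time: 7.13
tool_pos: [0.5657, 0.0773, 0.1837]
tcp_rot: [-0.0, 3.142, -0.0]
wrist_force: [-4.2, -0.2, 6.1]
width: 0.582
grip_force: 42.7
```

The bearing stopped on the shoulder at the expected height, with TCP at 0.1837 and 6 N upward. I'll release it, lift off and go to the keeper.

Emit:
jog_arm(
  turn=[
    [0, 0, 0],
    [0, 0, 0],
    [0, 0, 0],
    [0, 0, 0],
    [0, 0, 0],
    [0, 0, 0],
    [0, 0, 0],
    [0, 0, 0],
    [0, 0, 0],
    [0, 0, 0],
    [0, 0, 0],
    [0, 0, 0],
    [0, 0, 0],
    [0, 0, 0],
    [0, 0, 0],
    [0, 0, 0],
    [0, 0, 0],
    [0, 0, 0],
    [0, 0, 0],
    [0, 0, 0],
  ],
  delta_pos=[
    [0, 0, 0],
    [0, 0, 0],
    [0, 0, 0],
    [0, 0, 0],
    [0, 0, -0.005],
    [0, 0, -0.02],
    [0, 0, -0.025],
    [0, 0, -0.03],
    [0, 0, 0],
    [0.015, 0.027, 0],
    [0.015, 0.0275, 0],
    [0.015, 0.0275, 0],
    [0.015, 0.0275, 0],
    [0.015, 0.027, 0],
    [0.015, 0.0275, 0],
    [0.015, 0.0275, 0],
    [0.015, 0.027, 0],
    [0.015, 0.027, 0],
    [0.015, 0.027, 0],
    [0, 0, 0],
  ],
  gripper=[0.07, 0.07, 0.07, 0.07, 0.07, 0.07, 0.07, 0.07, 0.07, 0.07, 0.07, 0.07, 0.07, 0.07, 0.07, 0.07, 0.07, 0.07, 0.07, 0.07],
)

```text
time: 8.8
tool_pos: [0.4132, 0.3539, 0.2624]
tcp_rot: [0.007, -3.141, -0.004]
wrist_force: [0.9, -0.7, 0.5]
width: 0.827
grip_force: 0.0
```

Emit:
jog_arm(
  turn=[
    [0, 0, 0.12],
    [0, 0, 0.12],
    [0, 0, 0.12],
    [0, 0, 0.12],
    [0, 0, 0.12],
    [0, 0, 0.12],
    [0, 0, 0.12],
    [0, 0, 0.12],
    [0, 0, 0.12],
    [0, 0, 0.12],
    [0, 0, 0.12],
    [0, 0, 0.015],
    [0, 0, 0],
    [0, 0, 0],
  ],
  delta_pos=[
    [0, 0, 0],
    [0, 0, 0],
    [0, 0, 0],
    [0, 0, 0],
    [0, 0, 0],
    [0, 0, 0],
    [0, 0, 0],
    [0, 0, 0],
    [0, 0, 0],
    [0, 0, 0],
    [0, 0, 0],
    [0, 0, 0],
    [0, 0, 0],
    [0, 0, 0],
  ],
  gripper=[0.06, 0.06, 0.06, 0.06, 0.06, 0.06, 0.06, 0.06, 0.06, 0.06, 0.06, 0.06, 0.06, 0.06],
)

```text
time: 9.97
tool_pos: [0.4159, 0.3496, 0.2623]
tcp_rot: [1.941, 2.47, 0.0]
wrist_force: [0.0, -0.4, 0.2]
width: 0.702
grip_force: 0.0
```

```bash
python3 - <<'E'
from h import *
s,w=shot('wrist','w7.png'); print(s['time'],s['tool_pos'],s['tcp_rot'],s['wrist_force'],s['width'],s['q'])
hsv=cv2.cvtColor(w,cv2.COLOR_RGB2HSV); m=(hsv[...,1]<55).astype(np.uint8); m[330:]=0
m=cv2.morphologyEx(m,cv2.MORPH_OPEN,np.ones((3,3)))
c=proj('wrist',[[.419,.336,.148]],s)[0]; print(c)
n,l,st,cc=cv2.connectedComponentsWithStats(m); k=l[int(c[1]),int(c[0])]; print(st[k],cc[k])
cv2.imwrite('pics/w7c.png',np.hstack([w[:,:,::-1][:330,60:460],np.repeat((l==k)[:330,60:460,None]*255,3,2)]).astype(np.uint8))
E
```

```text
9.9667 [0.41586784 0.34956262 0.26229784] [1.94123731e+00 2.46992800e+00 2.12209281e-05] [ 0.01756583 -0.44476918  0.23693159] 0.7019906538091977 [ 6.53202136e-01 -4.35268268e-03  1.84776258e+00 -1.01797063e-04
  1.29814363e+00  4.14661838e-01]
[281.91895467 220.7768484 ]
[ 262  158   44  130 4728] [283.36336717 216.53976311]
```

View pics/w7c.png

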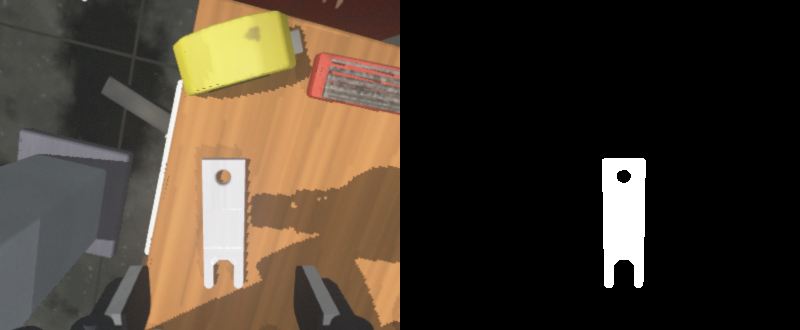

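The keeper is cleanly segmented: tail at the top (223,160), hole at (223,177) and fork at the bottom (223,285), in crop pixels. I'll compute its pose from the mask.

```bash
cat >> h.py <<'E'
def keeper(s,w,Xg,z):
    hsv=cv2.cvtColor(w,cv2.COLOR_RGB2HSV); m=(hsv[...,1]<55).astype(np.uint8)
    m=cv2.morphologyEx(m,cv2.MORPH_OPEN,np.ones((3,3)))
    c=proj('wrist',[Xg],s)[0]; n,l,st,cc=cv2.connectedComponentsWithStats(m); k=l[int(c[1]),int(c[0])]
    mk=(l==k).astype(np.uint8); cs,hi=cv2.findContours(mk,cv2.RETR_CCOMP,cv2.CHAIN_APPROX_NONE)
    hole=max([q for q,h in zip(cs,hi[0]) if h[3]>=0],key=cv2.contourArea); hc=cv2.fitEllipse(hole)[0]
    H=back('wrist',[hc],z,s)[0]
    o=max(cs,key=len).reshape(-1,2); W=back('wrist',o,z,s)[:,:2]
    r=cv2.minAreaRect((W*1000).astype(np.float32)); return hc,H,np.array(r[0])/1000,r[1],cv2.boxPoints(r)/1000
E
python3 - <<'E'
from h import *
s,w=shot('wrist','w8.png'); print(s['tool_pos'],s['tcp_rot'])
hc,H,c,sz,box=keeper(s,w,[.419,.336,.148],.147); print(hc,H,c,sz)
ax=c-H[:2]; L=np.linalg.norm(ax); yaw=np.arctan2(ax[1],ax[0]); print('hole-centre',L,'(exp .038) yaw',yaw)
e=box[1]-box[0]; f=box[2]-box[1]; print(np.arctan2(*e[::-1]),np.arctan2(*f[::-1]))
ax/=L; g=c-ax*(.0045+.014)
Rm=Rn.from_rotvec(s['tcp_rot']).as_matrix(); ty=np.arctan2(Rm[1,1],Rm[0,1]); print('tool y ang',ty,'want',yaw+np.pi/2)
print('grip at',g,'tool',totool(s,[g[0],g[1],.14]))
E
```

```text
[0.41581719 0.34961837 0.26227074] [ 1.94172792e+00  2.46958555e+00 -4.86552650e-05]
(283.3041076660156, 175.8563690185547) [0.41200745 0.36870748 0.147     ] [0.42111407 0.33192285] (30.703208923339844, 101.22359466552734)
hole-centre 0.03789511307292853 (exp .038) yaw -1.3281097629258514
-1.3300796 0.24071684
tool y ang 0.23818741740004096 want 0.2426865638690452
grip at [0.41666832 0.34988073] tool [6.32683228e-05 8.86628316e-04 1.22270755e-01]
```

Emit:
jog_arm(
  turn=[
    [0, 0, -0.0045],
    [0, 0, 0],
    [0, 0, 0],
    [0, 0, 0],
    [0, 0, 0],
    [0, 0, 0],
    [0, 0, 0],
    [0, 0, 0],
    [0, 0, 0],
    [0, 0, 0],
    [0, 0, 0],
    [0, 0, 0],
    [0, 0, 0],
  ],
  delta_pos=[
    [0, 0.001, 0.025],
    [0, 0, 0.03],
    [0, 0, 0.03],
    [0, 0, 0.025],
    [0, 0, 0.0115],
    [0, 0, 0],
    [0, 0, 0],
    [0, 0, 0],
    [0, 0, 0],
    [0, 0, 0],
    [0, 0, 0],
    [0, 0, 0],
    [0, 0, 0],
  ],
  gripper=[0.06, 0.06, 0.06, 0.06, 0.06, 0.06, 0.02, 0.02, 0.02, 0.02, 0.02, 0.02, 0.02],
  grip_force=80,
)

```text
time: 11.15
tool_pos: [0.4181, 0.3512, 0.1436]
tcp_rot: [1.938, 2.471, 0.007]
wrist_force: [-1.7, -0.5, 6.3]
width: 0.309
grip_force: 79.1
```

Emit:
jog_arm(
  turn=[
    [0, 0, 0],
    [0, 0, 0],
    [0, 0, 0],
    [0, 0, 0],
    [0, 0, 0],
    [0, 0, -0.12],
    [0, 0, -0.12],
    [0, 0, -0.12],
    [0, 0, -0.12],
    [0, 0, -0.12],
    [0, 0, -0.12],
    [0, 0, -0.12],
    [0, 0, -0.12],
    [0, 0, -0.12],
    [0, 0, -0.12],
    [0, 0, -0.12],
    [0, 0, -0.12],
    [0, 0, -0.095],
    [0, 0, 0],
    [0, 0, 0],
  ],
  delta_pos=[
    [0, 0, -0.01],
    [0, 0, -0.025],
    [0, 0, -0.03],
    [0, 0, -0.03],
    [0, 0, -0.02],
    [0, 0, 0],
    [0, 0, 0],
    [0, 0, 0],
    [0, 0, 0],
    [0, 0, 0],
    [0, 0, 0],
    [0, 0, 0],
    [0, 0, 0],
    [0, 0, 0],
    [0, 0, 0],
    [0, 0, 0],
    [0, 0, 0],
    [0, 0, 0],
    [0, 0, 0],
    [0, 0, 0],
  ],
  gripper=[0.02, 0.02, 0.02, 0.02, 0.02, 0.02, 0.02, 0.02, 0.02, 0.02, 0.02, 0.02, 0.02, 0.02, 0.02, 0.02, 0.02, 0.02, 0.02, 0.02],
  grip_force=80,
)

```text
time: 12.82
tool_pos: [0.4166, 0.35, 0.2562]
tcp_rot: [-0.317, 3.125, 0.0]
wrist_force: [-0.1, 0.9, -1.5]
width: 0.31
grip_force: 79.2
```

```bash
python3 - <<'E'
from h import *
vision.read_camera('wrist'); vision.read_camera('wrist')
s,w=shot('wrist','w9.png'); print(s['time'],s['tool_pos'],s['tcp_rot'],s['wrist_force'],s['width'],s['q'])
Rm=Rn.from_rotvec(s['tcp_rot']).as_matrix(); ty=np.arctan2(Rm[1,1],Rm[0,1]); print('tool y',ty,'tool z',Rm[:,2])
z=s['tool_pos'][2]-.0036+.008
Xg=s['tool_pos']+Rm@[0.02,0,0]; Xg[2]=z
try:
    hc,H,c,sz,box=keeper(s,w,Xg,z-.001); print(hc,sz,'hole tool',totool(s,H),'centre tool',totool(s,[*c,z]))
except Exception as ex: print(ex)
for tgt in ([.4685,.0579,.26],):
    print('shift',totool(s,tgt))
E
```

```text
12.9167 [0.4166106  0.35001349 0.25604685] [-3.17598061e-01  3.12532270e+00  1.08199348e-04] [ 0.3416779  -0.0575961  -1.02122675] 0.31378671696292343 [ 6.52988538e-01  7.50024891e-04  1.85415895e+00 -3.39509063e-05
  1.28649931e+00 -1.12034473e+00]
tool y 1.7733427928927796 tool z [ 1.66241032e-04  8.61339928e-05 -9.99999982e-01]
(466.0367736816406, 273.1398010253906) (149.65676879882812, 270.3531494140625) hole tool [ 0.00474509  0.07702707 -0.00339693] centre tool [ 0.00700864 -0.00040901 -0.00440128]
shift [ 0.00793347 -0.29658006 -0.00396968]
```

```bash
python3 - <<'E'
from h import *
s=read_state(); w=cv2.imread('pics/w9.png')[:,:,::-1]
Rm=Rn.from_rotvec(s['tcp_rot']).as_matrix(); P=lambda x,y,dz:proj('wrist',[s['tool_pos']+Rm@[x,y,0]+[0,0,dz]],s)[0]
dz=.0044; print('pred hole',P(.0195,0,dz),'tail corners',P(.032,.015,dz),P(.032,-.015,dz))
hsv=cv2.cvtColor(w,cv2.COLOR_RGB2HSV); m=(hsv[...,1]<55).astype(np.uint8)
c=P(.0195,0,dz).astype(int)
cs,hi=cv2.findContours(m,cv2.RETR_CCOMP,cv2.CHAIN_APPROX_NONE)
for q,h in zip(cs,hi[0]):
    if h[3]>=0 and cv2.contourArea(q)>80:
        e=cv2.fitEllipse(q)
        if np.hypot(*(np.array(e[0])-c))<60:
            X=back('wrist',[e[0]],s['tool_pos'][2]+dz,s)[0]; print(e,'tool',totool(s,X))
# tail edge: scan columns from top, first low-sat run
for u in range(250,316,8):
    col=m[:330,u]; r=[v for v in range(150,300) if col[v:v+8].all()]; v=r[0] if r else None
    if v: print(u,v,totool(s,back('wrist',[(u,v)],s['tool_pos'][2]+dz,s)[0]).round(4)[:2],end=' ')
print()
for v in (250,265,275):
    row=np.where(m[v,200:360])[0]+200; print(v,row.min() if len(row) else None,row.max() if len(row) else None)
E
```

```text
pred hole [282.10140555 241.59661301] tail corners [320.41093811 212.02238533] [243.81997265 212.01921106]
((281.9867858886719, 240.39891052246094), (18.64997673034668, 24.6521053314209), 86.10319519042969) tool [ 2.00194717e-02 -4.61248160e-05 -4.40301750e-03]
250 210 [ 0.0328 -0.0126] 258 210 [ 0.0328 -0.0094] 266 210 [ 0.0328 -0.0063] 274 210 [ 0.0328 -0.0032] 282 210 [ 0.0328 -0.    ] 290 210 [0.0328 0.0031] 298 210 [0.0328 0.0062] 306 210 [0.0328 0.0093] 314 210 [0.0328 0.0125] 
250 245 319
265 232 331
275 218 345
```

Emit:
jog_arm(
  turn=[
    [0, 0, -0.0045],
    [0, 0, 0],
    [0, 0, 0],
    [0, 0, 0],
    [0, 0, 0],
    [0, 0, 0],
    [0, 0, 0],
    [0, 0, 0],
    [0, 0, 0],
    [0, 0, 0],
    [0, 0, 0],
    [0, 0, 0],
    [0, 0, 0],
    [0, 0, 0],
    [0, 0, 0],
    [0, 0, 0],
  ],
  delta_pos=[
    [0.0008, -0.02, 0],
    [0.0008, -0.03, 0],
    [0.0008, -0.03, 0],
    [0.0008, -0.03, 0],
    [0.0008, -0.03, 0],
    [0.0008, -0.03, 0],
    [0.0008, -0.03, 0],
    [0.0008, -0.03, 0],
    [0.0008, -0.03, 0],
    [0.0008, -0.0235, 0],
    [0, -0.012, 0],
    [0, 0, 0.015],
    [0, 0, 0.015],
    [0, 0, 0],
    [0, 0, 0],
    [0, 0, 0],
  ],
  gripper=[0.02, 0.02, 0.02, 0.02, 0.02, 0.02, 0.02, 0.02, 0.02, 0.02, 0.02, 0.02, 0.02, 0.02, 0.02, 0.02],
  grip_force=80,
)

```text
time: 14.3
tool_pos: [0.4704, 0.0594, 0.2264]
tcp_rot: [-0.327, 3.124, -0.0]
wrist_force: [-0.6, 0.1, -1.8]
width: 0.311
grip_force: 79.3
```

```bash
python3 - <<'E'
from h import *
vision.read_camera('wrist'); s,w=shot('wrist','w10.png'); _,sd=shot('side','s10.png'); s=read_state()
Rm=Rn.from_rotvec(s['tcp_rot']).as_matrix(); print(s['time'],s['tool_pos'],np.arctan2(Rm[1,1],Rm[0,1]),Rm[:,2],s['wrist_force'],s['width'])
xv=np.array([np.cos(.207),np.sin(.207)]); A=np.array([.562,.0775])
t=A-xv*.0955; print('to retreat',totool(s,[*t,.2001]))
E
```

```text
14.45 [0.47081899 0.05961767 0.22695749] 1.7803025926394391 [ 1.92093021e-03  1.47964669e-04 -9.99998144e-01] [ 0.01804612  0.57130385 -1.45903643] 0.3121859856389475
to retreat [ 0.00264466 -0.00122605  0.02685281]
```

Emit:
jog_arm(
  turn=[
    [0, 0, 0.003],
    [0, 0, 0],
    [0, 0, 0],
    [0, 0, 0],
    [0, 0, 0],
    [0, 0, 0],
  ],
  delta_pos=[
    [0.0026, -0.0012, 0],
    [0, 0, 0.013],
    [0, 0, 0.009],
    [0, 0, 0.005],
    [0, 0, 0],
    [0, 0, 0],
  ],
  gripper=[0.02, 0.02, 0.02, 0.02, 0.02, 0.02],
)

```text
time: 14.95
tool_pos: [0.4676, 0.0576, 0.1986]
tcp_rot: [0.323, -3.124, 0.0]
wrist_force: [0.7, 0.6, -1.6]
width: 0.31
grip_force: 79.3
```

Emit:
jog_arm(
  turn=[
    [0, 0, 0],
    [0, 0, 0],
    [0, 0, 0],
  ],
  delta_pos=[
    [0, 0, 0],
    [0, 0, 0],
    [0, 0, 0],
  ],
  gripper=[0.02, 0.02, 0.02],
)

```text
time: 15.2
tool_pos: [0.4681, 0.0576, 0.1992]
tcp_rot: [-0.323, 3.124, -0.0]
wrist_force: [0.3, 0.1, -2.5]
width: 0.309
grip_force: 79.3
```

```bash
python3 - <<'E'
from h import *
s=read_state()
Rm=Rn.from_rotvec(s['tcp_rot']).as_matrix(); print(s['time'],s['tool_pos'],np.arctan2(Rm[1,1],Rm[0,1]),Rm[:,2],s['wrist_force'])
A=np.array([.562,.0775]); print('axle in tool',totool(s,[*A,.2001]))
E
```

```text
15.2 [0.46810931 0.05760949 0.19922641] 1.7770282723518966 [ 6.61825534e-04  3.59350684e-05 -9.99999780e-01] [ 0.3346005   0.11748966 -2.51894572]
axle in tool [-0.09597469  0.00024263 -0.00081074]
```

Emit:
jog_arm(
  turn=[
    [0, 0, 0],
    [0, 0, 0],
    [0, 0, 0],
    [0, 0, 0],
    [0, 0, 0],
    [0, 0, 0],
  ],
  delta_pos=[
    [0, 0.0002, -0.0008],
    [-0.006, 0, 0],
    [-0.006, 0, 0],
    [-0.006, 0, 0],
    [0, 0, 0],
    [0, 0, 0],
  ],
  gripper=[0.02, 0.02, 0.02, 0.02, 0.02, 0.02],
)

```text
time: 15.7
tool_pos: [0.4859, 0.0616, 0.1995]
tcp_rot: [0.323, -3.125, -0.0]
wrist_force: [0.9, 0.2, -3.0]
width: 0.312
grip_force: 79.3
```

Emit:
jog_arm(
  turn=[
    [0, 0, 0],
    [0, 0, 0],
    [0, 0, 0],
    [0, 0, 0],
    [0, 0, 0],
    [0, 0, 0],
  ],
  delta_pos=[
    [-0.004, 0, 0],
    [-0.004, 0, 0],
    [-0.004, 0, 0],
    [-0.004, 0, 0],
    [-0.004, 0, 0],
    [0, 0, 0],
  ],
  gripper=[0.02, 0.02, 0.02, 0.02, 0.02, 0.02],
)

```text
time: 16.2
tool_pos: [0.5059, 0.0657, 0.1997]
tcp_rot: [-0.323, 3.124, 0.0]
wrist_force: [0.2, 0.4, -1.2]
width: 0.313
grip_force: 79.3
```

Emit:
jog_arm(
  turn=[
    [0, 0, 0],
    [0, 0, 0],
    [0, 0, 0],
    [0, 0, 0],
    [0, 0, 0],
  ],
  delta_pos=[
    [-0.003, 0, 0],
    [-0.003, 0, 0],
    [-0.002, 0, 0],
    [-0.002, 0, 0],
    [0, 0, 0],
  ],
  gripper=[0.02, 0.02, 0.02, 0.02, 0.02],
)

```text
time: 16.62
tool_pos: [0.512, 0.0671, 0.1986]
tcp_rot: [0.323, -3.118, 0.001]
wrist_force: [-7.3, -1.5, 1.8]
width: 0.31
grip_force: 79.7
```

Emit:
jog_arm(
  turn=[
    [0, 0, 0],
    [0, 0, 0],
    [0, 0, 0],
    [0, 0, 0],
    [0, 0, 0],
  ],
  delta_pos=[
    [-0.001, 0, 0.0005],
    [-0.001, 0, 0],
    [-0.001, 0, 0],
    [0, 0, 0],
    [0, 0, 0],
  ],
  gripper=[0.02, 0.02, 0.02, 0.02, 0.02],
)

```text
time: 17.03
tool_pos: [0.5122, 0.0671, 0.198]
tcp_rot: [0.322, -3.112, 0.002]
wrist_force: [-16.8, -4.2, 5.4]
width: 0.31
grip_force: 80.3
```

```bash
python3 - <<'E'
from h import *
vision.read_camera('wrist'); s,w=shot('wrist','w11.png')
Rm=Rn.from_rotvec(s['tcp_rot']).as_matrix(); print(s['time'],s['tool_pos'],np.arctan2(Rm[1,1],Rm[0,1]),Rm[:,2],s['wrist_force'],s['torque'])
A=np.array([.562,.0775]); print('axle in tool',totool(s,[*A,.1986]))
P=lambda x,y,dz:proj('wrist',[s['tool_pos']+Rm@[x,y,0]+[0,0,dz]],s)[0]
hsv=cv2.cvtColor(w,cv2.COLOR_RGB2HSV); print('hole patch',P(.0197,0,.0044))
c=P(.0197,0,.0044).astype(int); g=cv2.cvtColor(w,cv2.COLOR_RGB2GRAY); sub=g[c[1]-18:c[1]+19,c[0]-20:c[0]+21]
print('\n'.join(' '.join('%3d'%x for x in r[::2]) for r in sub[::2]))
row=lambda v:g[v,230:335:3]; print(row(c[1]-35))
E
```

```text
17.0833 [0.51221395 0.06711508 0.19804958] 1.7772137892993978 [-0.0126789  -0.00247042 -0.99991657] [-16.0874254   -4.00334247   6.66401491] [-0.6010664   2.45723265  0.01758919]
axle in tool [-5.08462518e-02 -3.93201286e-05 -1.20726579e-03]
hole patch [282.10019974 241.01582868]
135 130 135 133 132 132 132 136 136 136 133 134 133 135 136 140 139 118 116 117 116
132 133 133 134 133 133 133 135 136 138 134 133 132 136 139 141 136 116 117 117 116
133 132 133 132 133 131 134 137 138 136 134 133 133 134 136 139 125 118 118 116 115
133 132 133 132 133 133 132 134 132 136 127 125 126 129 130 132 119 117 116 116 115
135 131 133 132 132 131 126 121 123 124 123 124 118 111 113 116 119 116 116 118 114
134 132 133 133 130 118 113 111 115 119 124 122 117 111 110 111 116 115 117 117 115
133 133 133 130 117 110 107 109 110 109 111 112 112 110 109 108 112 115 117 116 116
133 132 132 121 113 109 106 110 111 108 113 111 112 110 109 109 113 114 116 116 117
134 131 127 111 114 111 109 108 109 109 109 111 110 111 107 112 117 111 116 116 116
127 114 112 111 113 115 110 110 108 110 110 111 111 110 110 114
[... 219 characters left out ...]
6 118 117 120 121 118 116 108 103 107 113 115 115 115
114 113 111 112 107 105 102 105 106 112 111 111 106 106 106 104 112 115 115 116 115
113 112 112 112 110 106 106 104 104 104 104 106 106 105 103 110 114 114 116 115 115
114 113 113 113 113 112 109 105 104 105 105 108 104 104 111 115 115 117 117 115 115
114 113 112 111 114 111 111 110 110 110 110 109 109 111 115 116 116 116 116 115 115
112 110 112 112 112 113 112 113 115 116 112 110 112 113 117 117 116 115 117 115 114
112 112 112 112 112 114 111 115 115 117 112 112 113 116 115 116 115 116 116 116 114
[102 104 103 101 103 105 122 119 115 116 114 118 119 112 110 111 109 108
 107 108 108 107 107 109  96  90  97  98  97  98  96 111 114 116 115]
```

Emit:
jog_arm(
  turn=[
    [0, 0, 0],
    [0, 0, 0],
    [0, 0, 0],
    [0, 0, 0],
    [0, 0, 0],
    [0, 0, 0],
  ],
  delta_pos=[
    [0, 0, 0],
    [0, 0, 0],
    [0, 0, 0],
    [0, 0, 0],
    [0, 0, 0],
    [0, 0, 0],
  ],
  gripper=[0.02, 0.02, 0.02, 0.02, 0.02, 0.02],
)

```text
time: 17.63
tool_pos: [0.5122, 0.0671, 0.198]
tcp_rot: [0.322, -3.112, 0.002]
wrist_force: [-15.1, -4.2, 7.4]
width: 0.31
grip_force: 80.3
```

The pose and forces are steady: about 15 N against the neck and light pressure down on the bearing.

```bash
python3 -c "
from workcell import ticket
print(ticket.finish_job())"
```

```text
the job is handed in; nothing more can be done
None
```

I handed the job in at about 17.6 s of the 58 s; no verdict came back. By arm position and force readings, the large bearing is down on the wide-necked axle's shoulder, and the keeper is gripped, in the gap above the bearing and pressed against the neck with about 15 N. I had no pictures left to view the final fit.

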